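Unstack the specimen boxes into their trays

ROBOT

A 6-joint arm with a two-finger parallel gripper is mounted at the origin on a cart in front of the work surface, level with it; the furniture and walls round the work are solid. World frame = base frame: x ahead of the robot, y to its left, z up, the work surface at z = 0. Lengths are in m, angles in rad, forces in N, time in s.
With the tool pointing down it reaches from about 0.35 to 0.975 m from the base axis. Payload 4.9 kg.
Tool frame: the origin (TCP) lies at the very end of the fingers, on their centre line; the grasp point (between the pads) lies 19 mm behind it (ctrl.grip_point_offset is the distance from the TCP to the grasp point, in m); z points along the fingers, y is the line along which they close (so a half turn about z gives the same grasp; the last joint's range is limited). The gripper opens to 85 mm and grips with 20 to 120 N. Pads are 22 mm wide; open, the fingers measure 114 mm over their backs; the gripper's body (76 mm by 85 mm) begins 54 mm behind the grasp point. The pads swing forward as they close: fully open they stand 13 mm farther back than shut.
Start: joints at [1.042, 0.053, 1.613, -0, 1.476, -0.119], TCP at [0.249, 0.573, 0.231] pointing down, gripper open.
Joint ranges: [-3.01, 3.01], [-1.01, 2.22], [0.06, 2.58], [-1.02, 4.17], [0.09, 2.62], [-3.14, 3.14]. Speed limits (rad/s): [2.57, 2.57, 3.14, 3.14, 3.14, 3.14].

INTERFACE

Orientations are given as a rotation vector (axis times angle).
In Python, from station import ctrl gives the robot as it stands.
- The arm moves only by the tool send_rows, never from a script. Its argument "rows" is a list of rows, each a list of 3 entries, a list of its own where there are three numbers: the finger opening in cm, from 0 to 8.54, then the shift along the tool's x, y, z in cm, then the turn about the tool's z in degrees. A call has 1 to 10 rows; each row shifts and turns the commanded pose from where the row before left it, along the tool's axes as they then stand; what a row does not reach is not made up. A row lasts 1/8 s, in which the tool goes at most 62.5 mm and 10.7 degrees, less where a joint would pass 70% of its speed; a pose out of reach is approached as far as the arm can. A call with a gripper value outside its range is refused whole. The fingers move at their own pace and stop on an object; "newtons" is the grip in N (left out, the last holds). Time passes only in rows, so rows that do not move let the fingers close. It gives the time, the measured TCP pose, the force, the opening and the grip force at its end, in the units of the state.
- ctrl.get_obs(): the state, without advancing time (a new reading comes with each control period).
- ctrl.get_image(name): name is "scene" or "top" or "wrist"; returns a dict with "frame" (384x512x3 uint8, red, green, blue), "range_z" (384x512 float32, m along the optical axis (not along the pixel's ray), 0 where there is no reading), "fx", "fy", "cx", "cy" (pixels), "cam_to_world" (4x4, takes a point from camera to world coordinates). Camera axes: x right, y down, z forward; pixel columns grow to the right and rows downward; lengths in m; the calibration is good to about 2 mm. A picture is of the moment at which its call begins.
- ctrl.finish_job(): hands the job in; it is judged then, once.
The state is a dict: "t": time; "q": joint angles; "dq": joint speeds; "effort": joint torques, N m; "tool_pos": TCP position; "tool_rot": TCP orientation; "contact_force": force on the tool from outside, world axes, zero at the start; "wrist_torque": the same for the moment, N m; "opening": finger opening in m; "grip_force": force on a finger pad.
Only numpy, scipy, OpenCV 4.12 (cv2) and the standard library are available. Lean on these libraries where they do the work, as an engineer would, in place of code of your own. Each camera call takes 0.05 s, during which the arm holds its last target. There are 200 camera calls.

TASK

The folding loupe, the two small specimen boxes and the long grey case were left in one stack. Take the stack apart and set each thing flat inside its own tray: the loupe in the small black tray, the yellow-lidded box in the yellow tray, the blue-lidded box in the blue tray and the grey case in the long grey tray. Keep the boxes and the case upright all the while, so that the specimens inside do not tumble.

Things in the scene. Friction and masses are not known exactly. Their poses are not given: they have to be found in the camera images.
- loupe: black folding loupe, closed, 34 x 52 mm with rounded ends, 13 mm thick, 60 g; at the start it lies flat on the lid of the yellow-lidded box, on top of the stack. Origin at the centre of its underside, z up, y along its length, x across its 34 mm width
- yellow_box: square lidded specimen box, white body with a yellow lid, 54 x 54 x 32 mm high, 56 to 112 g, flat top; at the start it stands on the long grey case, beside the other square box and under the loupe. Origin at the centre of its underside, z up, x and y square to its sides
- blue_box: square lidded specimen box, white body with a blue lid, 54 x 54 x 32 mm high, 56 to 112 g, flat top; at the start it stands on the long grey case, beside the other square box. Origin at the centre of its underside, z up, x and y square to its sides
- grey_case: long grey lidded case with two small metal catches, 64 x 166 x 34 mm high, 125 to 255 g, flat top with a small paper label; at the start it stands on the table at the bottom of the stack, with the two square boxes on it, one near each end, about 26 mm apart. Origin at the centre of its underside, z up, y along its length, x across its 64 mm width
- black_tray: small shallow black tray fixed to the table, 62 x 80 mm outside, 54 x 72 mm inside (x by y), floor 3 mm and rim 10 mm above the table, for the loupe. Origin at the centre of its underside (on the table), z up, y along its long side
- yellow_tray: square shallow yellow tray fixed to the table, 82 x 82 mm outside, 74 x 74 mm inside (x by y), floor 3 mm and rim 10 mm above the table, for the yellow-lidded box. Origin at the centre of its underside (on the table), z up, x and y square to its sides
- blue_tray: square shallow blue tray fixed to the table, 82 x 82 mm outside, 74 x 74 mm inside (x by y), floor 3 mm and rim 10 mm above the table, for the blue-lidded box. Origin at the centre of its underside (on the table), z up, x and y square to its sides
- grey_tray: long shallow grey tray fixed to the table, 92 x 194 mm outside, 84 x 186 mm inside (x by y), floor 3 mm and rim 10 mm above the table, for the grey case. Origin at the centre of its underside (on the table), z up, y along its long side

How it is judged:
At the end, for the whole second after the job is handed in: Each thing rests released in its own tray: centre within 15.5 mm of the tray's centre (as far as the walls allow), underside within 2 mm of the tray's floor, right way up and level to 0.08 rad (not propped on the rim), at rest (horizontal distance between loupe and black_tray below 0.0155 m and z of loupe in the frame of black_tray between 0.001 and 0.005 m and angle between each of loupe, yellow_box, blue_box, grey_case's own z axis and vertical below 0.08 rad and linear speed of each of loupe, yellow_box, blue_box, grey_case below 0.01 m/s and angular speed of each of loupe, yellow_box, blue_box, grey_case below 0.1 rad/s and horizontal distance between yellow_box and yellow_tray below 0.0155 m and z of yellow_box in the frame of yellow_tray between 0.001 and 0.005 m and horizontal distance between blue_box and blue_tray below 0.0155 m and z of blue_box in the frame of blue_tray between 0.001 and 0.005 m and horizontal distance between grey_case and grey_tray below 0.0155 m and z of grey_case in the frame of grey_tray between 0.001 and 0.005 m); the robot touches nothing.
It fails at once if a specimen box or the case is tipped more than about 35 degrees (angle between any of yellow_box, blue_box, grey_case's own z axis and vertical above 0.6 rad).
It also fails if it takes over 112 s, if anything falls off the work surface, if the arm or the gripper's body presses on something with over 40 N, if the wrist force passes 120 N, or if a joint passes its speed limit or range.

## Working session

There is one attempt and no reset: what is moved stays moved. The work goes in short steps, Python scripts to look and compute and a tool call to move; the robot and the scene stay as the last step left them, time stands still between calls to the robot, and variables do not carry over. Pictures are saved under pics/ and viewed, at most 14 in all, crops included, and the job is handed in when it is done.

Besides the shell and the picture viewer there is one more tool, called after ">>>" as name([rows], argument=value, ...), one row to a line, values as JSON. send_rows: Moves the arm, as the interface text tells. Its arguments: {"type":"object","properties":{"rows":{"type":"array","items":{"type":"array"}},"newtons":{"type":"number"}},"required":["rows"]}

```bash
mkdir -p pics
python3 - <<'E'
from station import ctrl
import cv2,numpy as np
o=ctrl.get_obs();print(o)
for n in("scene","top"):
    d=ctrl.get_image(n);cv2.imwrite(f"pics/{n}0.png",d["frame"][...,::-1]);np.savez(f"{n}0.npz",**d)
    print(n,d["fx"],d["cx"],d["cy"],d["cam_to_world"].round(3).tolist())
E
```

```text
{'t': 0.0, 'q': array([ 1.04198879e+00,  5.33871799e-02,  1.61426068e+00,  3.81943693e-07,
        1.47603913e+00, -1.18990463e-01]), 'dq': array([-2.35295792e-03, -7.39924491e-05, -1.38236948e-04,  3.06080441e-04,
       -3.08743457e-04, -5.98319098e-04]), 'effort': array([ 4.83161548e-04, -3.93696105e+01, -3.70167732e+01, -9.64650849e-05,
        7.44146149e-03,  9.93608865e-06]), 'tool_pos': array([0.24870511, 0.57270972, 0.23006414]), 'tool_rot': array([-0.6391078 , -3.07521479,  0.00311785]), 'contact_force': array([-0.59558416, -0.34086693,  0.35943351]), 'wrist_torque': array([-0.01980276, -0.00213476, -0.00799356]), 'grip_force': 0.0, 'opening': 0.08568308702708734}
scene 410.2511887409989 259.2911644747685 189.58045180912222 [[0.901, -0.262, 0.347, 0.085], [-0.435, -0.53, 0.728, -0.911], [-0.007, -0.806, -0.592, 0.802], [0.0, 0.0, 0.0, 1.0]]
top 412.0193416025936 252.6000157913997 189.6053663429611 [[0.016, -0.994, 0.11, 0.405], [-1.0, -0.017, -0.002, 0.017], [0.004, -0.11, -0.994, 1.098], [0.0, 0.0, 0.0, 1.0]]
```

View pics/scene0.png

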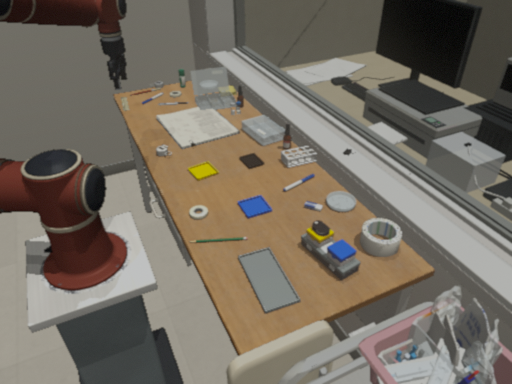

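View pics/top0.png

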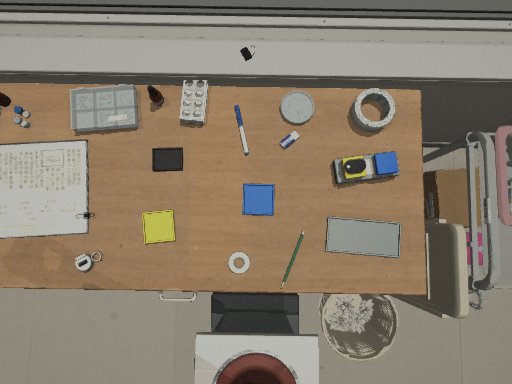

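The pictures show the stack at about (365,168) in the top view: the loupe and yellow box on the left end and the blue box on the right end at (386,163). The trays are black (168,159), yellow (159,227), blue (258,199) and grey (363,237). A tape roll stands at (374,110).

```bash
cat > h.py <<'E'
import cv2,numpy as np
def world(d):
    z=d["range_z"].astype(float);v,u=np.indices(z.shape)
    P=np.stack([(u-d["cx"])/d["fx"]*z,(v-d["cy"])/d["fy"]*z,z,np.ones_like(z)],-1)@d["cam_to_world"].T
    P=P[...,:3];P[z==0]=np.nan;return P
def rect(P,m,zr=None,box=None):
    "largest blob of the mask m; returns centre xy, sides(mm), long-side yaw deg, median z"
    m=m&np.isfinite(P[...,0])
    if zr: m=m&(P[...,2]>zr[0])&(P[...,2]<zr[1])
    if box: m=m&(P[...,0]>box[0])&(P[...,0]<box[1])&(P[...,1]>box[2])&(P[...,1]<box[3])
    n,l,s,_=cv2.connectedComponentsWithStats(m.astype(np.uint8))
    if n<2: return None
    m=l==1+s[1:,4].argmax();Q=P[m]
    (cx,cy),(w,h),a=cv2.minAreaRect((Q[:,:2]*1000).astype(np.float32))
    if w>h: w,h,a=h,w,a-90
    return dict(c=np.round([cx,cy],1),s=np.round([w,h],1),yaw=round((a+90)%180,1),z=round(np.median(Q[:,2])*1000,1),n=len(Q))
def hsv(d): return cv2.cvtColor(d["frame"],cv2.COLOR_RGB2HSV).astype(int)
def masks(d):
    H=hsv(d);h,s,v=H[...,0],H[...,1],H[...,2]
    return dict(y=(h>22)&(h<36)&(s>140)&(v>90),b=(h>105)&(h<130)&(s>130)&(v>60),k=(v<60),g=(s<60)&(v>60),any=v>=0)
E
python3 - <<'E'
from h import *
for n in("top","scene"):
    d=np.load(n+"0.npz");P=world(d);M=masks(d);H=hsv(d)
    print(n,"table z",np.nanmedian(P[...,2][(abs(P[...,0]-.45)<.05)&(abs(P[...,1])<.1)]))
    S=(.3,.8,-.55,-.15)
    print("loupe",rect(P,M['k'],(.07,.095),S)); print("ylid",rect(P,M['y'],(.05,.1),S)); print("y+l",rect(P,M['y']|M['k'],(.055,.09),S))
    print("blid",rect(P,M['b'],(.05,.1),S)); print("case",rect(P,M['any'],(.02,.095),(.4,.58,-.5,-.15)))
    print("ytray",rect(P,M['y'],(-.02,.02),(.2,.5,.1,.4)));print("btray",rect(P,M['b'],(-.02,.02),(.3,.6,-.2,.2)))
    print("ktray",rect(P,M['k'],(-.02,.02),(.4,.6,.15,.4)));print("gtray",rect(P,M['g'],(-.02,.02),(.2,.4,-.5,-.1)))
E
```

```text
top table z 0.000640217917570296
loupe {'c': array([ 581.8, -241.1]), 's': array([31.8, 50.8]), 'yaw': 102.2, 'z': np.float64(79.9), 'n': 199}
ylid {'c': array([ 562.6, -244.8]), 's': array([13.9, 51.9]), 'yaw': 99.6, 'z': np.float64(66.4), 'n': 75}
y+l {'c': array([ 576.5, -241.8]), 's': array([42.4, 52.1]), 'yaw': 102.2, 'z': np.float64(78.7), 'n': 283}
blid {'c': array([ 593.6, -323. ]), 's': array([52.9, 53.8]), 'yaw': 98.7, 'z': np.float64(66.9), 'n': 432}
case {'c': array([ 564.8, -284.3]), 's': array([ 32.7, 166.8]), 'yaw': 91.7, 'z': np.float64(51.6), 'n': 713}
ytray {'c': array([424.8, 261.6]), 's': array([81.9, 82.2]), 'yaw': 96.6, 'z': np.float64(4.3), 'n': 960}
btray {'c': array([ 5.011e+02, -2.000e-01]), 's': array([79.7, 80.5]), 'yaw': 0.7, 'z': np.float64(4.8), 'n': 915}
ktray {'c': array([586.6, 243.3]), 's': array([27.1, 77.6]), 'yaw': 91.5, 'z': np.float64(4.7), 'n': 286}
gtray {'c': array([ 377.4, -277.8]), 's': array([ 45.1, 198.9]), 'yaw': 89.4, 'z': np.float64(5.5), 'n': 1137}
scene table z -0.0010915867365062226
loupe {'c': array([ 567.5, -238.9]), 's': array([
[... 226 characters left out ...]
w': 11.4, 'z': np.float64(64.4), 'n': 156}
blid {'c': array([ 592.5, -324.6]), 's': array([50.7, 52.3]), 'yaw': 100.4, 'z': np.float64(65.0), 'n': 322}
case {'c': array([ 571.6, -284.9]), 's': array([ 33.6, 166.6]), 'yaw': 97.8, 'z': np.float64(44.2), 'n': 860}
ytray {'c': array([424.1, 270.3]), 's': array([ 84.5, 105.4]), 'yaw': 96.0, 'z': np.float64(3.2), 'n': 356}
btray {'c': array([ 4.999e+02, -3.000e-01]), 's': array([80.5, 83.7]), 'yaw': 89.8, 'z': np.float64(3.2), 'n': 410}
ktray {'c': array([584.8, 243.9]), 's': array([26.1, 78.8]), 'yaw': 88.9, 'z': np.float64(5.0), 'n': 38}
gtray {'c': array([ 381. , -273.4]), 's': array([ 44.7, 203. ]), 'yaw': 87.6, 'z': np.float64(3.5), 'n': 965}
```

```bash
cat >> h.py <<'E'
from scipy.spatial.transform import Rotation as R
def plan(target_mm,yaw,o=None,step=5.0,turn=9.5):
    "rows (tool cm, deg) from current pose to TCP target (mm), tool y yaw in deg"
    if o is None:
        from station import ctrl; o=ctrl.get_obs()
    p=o["tool_pos"]*100;M=R.from_rotvec(o["tool_rot"]).as_matrix();y0=np.degrees(np.arctan2(M[1,1],M[0,1]))
    dy=(y0-yaw+90)%180-90;D=np.array(target_mm)/10-p
    n=int(max(np.ceil(np.linalg.norm(D)/step),np.ceil(abs(dy)/turn),1));rows=[]
    T=p.copy()
    for i in range(n):
        L=M.T@(p+D*(i+1)/n-T);L=np.round(L,1 if i<n-1 else 2);T=T+M@L
        t=round(dy*(i+1)/n-sum(r[1] for r in rows),0 if i<n-1 else 1);rows.append((L.tolist(),t));M=M@R.from_euler('z',t,degrees=True).as_matrix()
    print("at",(p*10).round(1),"yaw",y0.round(1),"z-tilt",M[:,2].round(3),"turn",dy.round(1));print(rows)
E
python3 - <<'E'
from h import *
for n in("top","scene"):
    d=np.load(n+"0.npz");P=world(d);M=masks(d)
    print("ktray",rect(P,M['k'],(-.02,.02),(.5,.7,.15,.4)));print("gtray",rect(P,M['g'],(-.004,.02),(.3,.5,-.42,-.15)))
    print("ytray",rect(P,M['y'],(-.02,.02),(.3,.5,.15,.33)))
    print("case",rect(P,M['any'],(.02,.095),(.5,.7,-.4,-.18)))
plan((580,-242,190),10)
E
```

```text
ktray {'c': array([604. , 244.2]), 's': array([60.7, 77.9]), 'yaw': 92.8, 'z': np.float64(4.4), 'n': 672}
gtray {'c': array([ 405.9, -279.8]), 's': array([ 92.9, 197.8]), 'yaw': 85.9, 'z': np.float64(5.4), 'n': 2607}
ytray {'c': array([424.8, 261.6]), 's': array([81.9, 82.2]), 'yaw': 96.6, 'z': np.float64(4.3), 'n': 960}
case {'c': array([ 588.6, -281.9]), 's': array([ 65.3, 165.4]), 'yaw': 98.8, 'z': np.float64(65.0), 'n': 1572}
ktray {'c': array([602.7, 245.3]), 's': array([61.8, 81.2]), 'yaw': 93.2, 'z': np.float64(3.1), 'n': 97}
gtray {'c': array([ 406.9, -272.9]), 's': array([ 92.5, 207.3]), 'yaw': 86.0, 'z': np.float64(3.4), 'n': 2222}
ytray {'c': array([424.1, 270.3]), 's': array([ 84.5, 105.4]), 'yaw': 96.0, 'z': np.float64(3.2), 'n': 356}
case {'c': array([ 587.7, -282.7]), 's': array([ 66. , 167.5]), 'yaw': 99.5, 'z': np.float64(52.5), 'n': 1568}
at [248.7 572.8 230.2] yaw 66.5 z-tilt [-0.001 -0.002 -1.   ] turn 56.5
[([-3.5, -3.4, 0.2], np.float64(3.0)), ([-3.7, -3.2, 0.3], np.float64(3.0)), ([-3.8, -3.1, 0.2], np.float64(3.0)), ([-4.0, -2.8, 0.2], np.float64(4.0)), ([-4.1, -2.6, 0.2], np.float64(3.0)), ([-4.3, -2.3, 0.3], np.float64(3.0)), ([-4.5, -2.1, 0.2], np.float64(3.0)), ([-4.5, -1.8, 0.2], np.float64(3.0)), ([-4.6, -1.7, 0.3], np.float64(3.0)), ([-4.7, -1.3, 0.2], np.float64(3.0)), ([-4.7, -1.2, 0.2], np.float64(4.0)), ([-4.8, -0.8, 0.2], np.float64(3.0)), ([-4.9, -0.5, 0.3], np.float64(3.0)), ([-4.9, -0.3, 0.2], np.float64(3.0)), ([-4.9, -0.0, 0.2], np.float64(3.0)), ([-4.8, 0.2, 0.3], np.float64(3.0)), ([-4.9, 0.5, 0.2], np.float64(3.0)), ([-4.84, 0.7, 0.22], np.float64(3.5))]
```

>>> send_rows([
  [8.5, [-3.5, -3.4, 0.2], 3],
  [8.5, [-3.7, -3.2, 0.3], 3],
  [8.5, [-3.8, -3.1, 0.2], 3],
  [8.5, [-4.0, -2.8, 0.2], 4],
  [8.5, [-4.1, -2.6, 0.2], 3],
  [8.5, [-4.3, -2.3, 0.3], 3],
  [8.5, [-4.5, -2.1, 0.2], 3],
  [8.5, [-4.5, -1.8, 0.2], 3],
  [8.5, [-4.6, -1.7, 0.3], 3],
  [8.5, [-4.7, -1.3, 0.2], 3],
])

```text
t: 1.35
tool_pos: [0.4336, 0.1191, 0.2078]
tool_rot: [-1.44, -2.792, 0.0]
contact_force: [0.4, 0.7, 0.1]
opening: 0.0849
grip_force: 0.0
```

>>> send_rows([
  [8.5, [-4.7, -1.2, 0.2], 4],
  [8.5, [-4.8, -0.8, 0.2], 3],
  [8.5, [-4.9, -0.5, 0.3], 3],
  [8.5, [-4.9, -0.3, 0.2], 3],
  [8.5, [-4.9, 0, 0.2], 3],
  [8.5, [-4.8, 0.2, 0.3], 3],
  [8.5, [-4.9, 0.5, 0.2], 3],
  [8.5, [-4.8, 0.7, 0.2], 3.5],
  [5.5, [0, 0, 0], 0],
  [5.5, [0, 0, 0], 0],
])

```text
t: 2.6
tool_pos: [0.5798, -0.2405, 0.1896]
tool_rot: [-2.018, -2.406, -0.0]
contact_force: [0.4, 0.3, 0.1]
opening: 0.0553
grip_force: 0.0
```

```bash
cat > look.py <<'E'
import sys
from station import ctrl
from h import *
o=ctrl.get_obs();d=ctrl.get_image("wrist");np.savez("w.npz",**d)
cv2.imwrite(f"pics/{sys.argv[1]}.png",d["frame"][...,::-1])
print(o["t"],o["opening"],o["grip_force"],d["fx"],d["cam_to_world"].round(3).tolist());P=world(d);M=masks(d)
print("z range",np.nanpercentile(P[...,2],[1,50,99]).round(3))
S=(.5,.7,-.42,-.15)
print("loupe",rect(P,M['k'],(.07,.095),S)); print("ylid",rect(P,M['y'],(.05,.1),S)); print("blid",rect(P,M['b'],(.05,.1),S));print("case",rect(P,M['any'],(.02,.095),S))
plan((582,-241,90),11)
E
python3 look.py w1
```

```text
2.6 0.05532634619738725 0.0 294.5608536804027 [[0.985, 0.168, 0.049, 0.567], [0.175, -0.942, -0.285, -0.166], [-0.002, 0.29, -0.957, 0.333], [0.0, 0.0, 0.0, 1.0]]
z range [-0.308  0.001  0.281]
loupe {'c': array([ 583.5, -237.2]), 's': array([32. , 50.7]), 'yaw': 99.4, 'z': np.float64(79.5), 'n': 1601}
ylid {'c': array([ 570.4, -239.7]), 's': array([27.6, 53.7]), 'yaw': 98.5, 'z': np.float64(66.1), 'n': 667}
blid {'c': array([ 594.7, -319.2]), 's': array([53.8, 54.2]), 'yaw': 97.7, 'z': np.float64(66.2), 'n': 2469}
case {'c': array([ 589.6, -277.9]), 's': array([ 63.3, 164.1]), 'yaw': 98.6, 'z': np.float64(65.9), 'n': 8687}
at [ 579.8 -240.1  189.9] yaw 10.1 z-tilt [-0.001  0.001 -1.   ] turn -0.9
[([-0.1, 0.1, 5.0], np.float64(-0.0)), ([-0.04, 0.1, 4.99], np.float64(-0.9))]
```

View pics/w1.png

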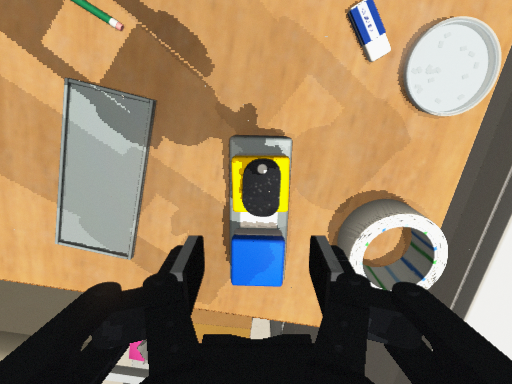

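The wrist view shows the loupe at (262,187) on the yellow lid, the blue lid at (257,260), the fingers at (187,270) and (325,270), and the tape roll at (395,250), which is clear of the boxes. Going for the loupe.

>>> send_rows([
  [5.2, [0.1, 0.3, 4], 0],
  [5.2, [0, 0, 4], 0],
  [5.2, [0, 0, 2.5], 0],
  [5.2, [0, 0, 1.5], 0],
  [5.2, [0, 0, 0], 0],
  [3.0, [0, 0, 0], 0],
  [3.0, [0, 0, 0], 0],
  [3.0, [0, 0, 0], 0],
  [3.0, [0, 0, 0], 0],
  [3.0, [0, 0, 0], 0],
], newtons=30)

```text
t: 3.9
tool_pos: [0.5843, -0.2401, 0.0723]
tool_rot: [2.017, 2.405, 0.001]
contact_force: [-0.2, 0.7, 5.8]
opening: 0.0318
grip_force: 30.2
```

>>> send_rows([
  [3.0, [0, 0, -0.5], 0],
  [3.0, [0, 0, -1], 0],
  [3.0, [0, 0, -3], 0],
  [3.0, [0, 0, -4], 0],
  [3.0, [0, 0, -3], 0],
  [3.0, [0, 0, 0], 0],
])

```text
t: 4.65
tool_pos: [0.5847, -0.2405, 0.1891]
tool_rot: [2.015, 2.402, 0.002]
contact_force: [-0.3, 0.7, -0.9]
opening: 0.0316
grip_force: 29.9
```

Run:
```python
from station import ctrl
from h import *
d=ctrl.get_image("wrist");cv2.imwrite("pics/w2.png",d["frame"][...,::-1]);P=world(d);M=masks(d);S=(.5,.7,-.42,-.15)
print(rect(P,M['y'],(.05,.1),S),rect(P,M['b'],(.05,.1),S));print(ctrl.get_obs()["contact_force"])
d=ctrl.get_image("top");P=world(d);M=masks(d);print(rect(P,M['y'],(.05,.1),S),rect(P,M['b'],(.05,.1),S))
plan((603,245,170),0)
```

```text
{'c': array([ 583.1, -237.3]), 's': array([53.4, 53.9]), 'yaw': 10.7, 'z': np.float64(66.3), 'n': 2617} {'c': array([ 572.9, -346.1]), 's': array([1.6, 5.4]), 'yaw': 118.4, 'z': np.float64(65.9), 'n': 9}
[ 0.69094971 -0.36104097 -0.44278949]
{'c': array([ 591.5, -226. ]), 's': array([25.7, 32. ]), 'yaw': 178.2, 'z': np.float64(66.6), 'n': 67} {'c': array([ 583.8, -343. ]), 's': array([14.6, 23. ]), 'yaw': 2.5, 'z': np.float64(67.3), 'n': 42}
at [ 582.6 -239.4  184.4] yaw 10.0 z-tilt [-0.001  0.    -1.   ] turn 10.0
[([4.7, 1.0, 0.1], np.float64(1.0)), ([4.8, 1.0, 0.2], np.float64(1.0)), ([4.8, 0.9, 0.1], np.float64(1.0)), ([4.7, 0.8, 0.2], np.float64(1.0)), ([4.8, 0.7, 0.1], np.float64(1.0)), ([4.8, 0.6, 0.2], np.float64(1.0)), ([4.9, 0.6, 0.1], np.float64(1.0)), ([4.8, 0.4, 0.2], np.float64(1.0)), ([4.8, 0.4, 0.1], np.float64(1.0)), ([4.86, 0.28, 0.16], np.float64(1.0))]
```

View pics/w2.png

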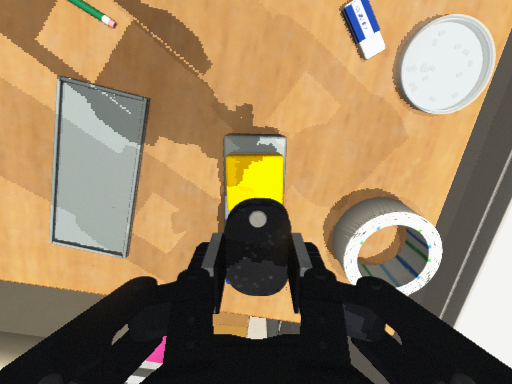

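The loupe is held at (255,245) and the yellow lid at (255,180) has not moved. Next, to the black tray.

>>> send_rows([
  [3, [4.7, 1.0, 0.1], 1],
  [3, [4.8, 1.0, 0.2], 1],
  [3, [4.8, 0.9, 0.1], 1],
  [3, [4.7, 0.8, 0.2], 1],
  [3, [4.8, 0.7, 0.1], 1],
  [3, [4.8, 0.6, 0.2], 1],
  [3, [4.9, 0.6, 0.1], 1],
  [3, [4.8, 0.5, 0.2], 0],
  [3, [4.8, 0.5, 0.1], 0],
  [3, [4.8, 0.4, 0.2], 0],
])

```text
t: 6.0
tool_pos: [0.6027, 0.2457, 0.1672]
tool_rot: [-2.161, -2.278, 0.006]
contact_force: [0.4, -0.3, 0.0]
opening: 0.0317
grip_force: 29.9
```

Run:
```python
from station import ctrl
from h import *
d=ctrl.get_image("wrist");cv2.imwrite("pics/w3.png",d["frame"][...,::-1]);P=world(d);M=masks(d)
print(rect(P,M['k'],(-.02,.02),(.5,.7,.15,.4)),rect(P,M['k'],(.08,.2),(.5,.7,.2,.29)));print(rect(P,M['y'],(-.02,.02),(.3,.5,.15,.4)))
plan((603,245,60),3)
```

```text
{'c': array([604.9, 250.3]), 's': array([61.8, 79. ]), 'yaw': 92.6, 'z': np.float64(4.6), 'n': 3159} {'c': array([602.3, 247.9]), 's': array([35.3, 52.4]), 'yaw': 89.6, 'z': np.float64(174.3), 'n': 5990}
{'c': array([421.7, 263.7]), 's': array([84.4, 90.8]), 'yaw': 6.9, 'z': np.float64(4.7), 'n': 6373}
at [601.9 251.  166.9] yaw 3.2 z-tilt [-0.005  0.003 -1.   ] turn 0.2
[([-0.2, 0.0, 3.6], np.float64(0.0)), ([-0.2, 0.1, 3.5], np.float64(0.0)), ([-0.24, 0.03, 3.58], np.float64(0.2))]
```

View pics/w3.png

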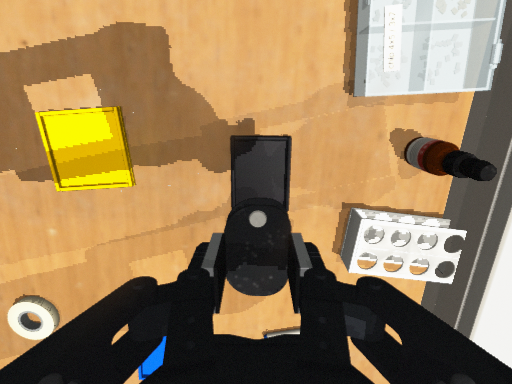

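The loupe hangs at (257,245) over the black tray (260,175), and the roll and bottles are clear. I'll settle the arm and measure tray against loupe again from lower down.

>>> send_rows([
  [3, [0, 0, 4], 0],
  [3, [0, 0, 3], 0],
  [3, [0, 0, 0], 0],
  [3, [0, 0, 0], 0],
])

```text
t: 6.55
tool_pos: [0.6041, 0.2443, 0.1002]
tool_rot: [-2.162, -2.279, 0.001]
contact_force: [-0.3, 0.7, -0.1]
opening: 0.0315
grip_force: 30.0
```

Run:
```python
from station import ctrl
from h import *
d=ctrl.get_image("wrist");P=world(d);M=masks(d)
print(rect(P,M['k'],(-.02,.02),(.5,.7,.15,.4)),rect(P,M['k'],(.08,.13),(.5,.7,.2,.29)))
d=ctrl.get_image("top");P=world(d);M=masks(d);print(rect(P,M['k'],(-.02,.02),(.5,.7,.15,.4)))
plan((603,246,40),3)
```

```text
{'c': array([604.8, 251.7]), 's': array([62.5, 76. ]), 'yaw': 92.5, 'z': np.float64(4.7), 'n': 4593} {'c': array([604.9, 246.6]), 's': array([35.3, 52.4]), 'yaw': 96.9, 'z': np.float64(107.4), 'n': 5942}
{'c': array([605.3, 222.9]), 's': array([35.5, 60.2]), 'yaw': 3.1, 'z': np.float64(4.3), 'n': 271}
at [605.2 244.6 102.1] yaw 3.0 z-tilt [ 0.003  0.001 -1.   ] turn 0.0
[([0.1, -0.1, 3.1], np.float64(0.0)), ([0.05, -0.13, 3.11], np.float64(0.0))]
```

>>> send_rows([
  [3, [0.2, 0, 4], 0],
  [3, [0, 0, 3], 0],
  [3, [0, 0, 1.2], 0],
  [3, [0, 0, 0.5], 0],
  [3, [0, 0, 0], 0],
  [3, [0, 0, 0], 0],
])

```text
t: 7.4
tool_pos: [0.6052, 0.2468, 0.015]
tool_rot: [2.161, 2.278, 0.004]
contact_force: [-0.7, 0.4, -0.8]
opening: 0.0317
grip_force: 30.0
```

>>> send_rows([
  [3, [0, 0, 0.2], 0],
  [3, [0, 0, 0], 0],
  [5.2, [0, 0, 0], 0],
  [5.2, [0, 0, 0], 0],
  [5.2, [0, 0, 0], 0],
  [5.2, [0, 0, -1], 0],
  [5.2, [0, 0, -4], 0],
  [5.2, [0, 0, -5], 0],
  [5.2, [0, 0, -5], 0],
  [8.5, [-4, 0, 0], 0],
])

```text
t: 8.65
tool_pos: [0.6096, 0.2087, 0.1694]
tool_rot: [2.153, 2.278, 0.017]
contact_force: [0.8, -0.4, 0.6]
opening: 0.0686
grip_force: 0.0
```

Run:
```python
from station import ctrl
from h import *
d=ctrl.get_image("wrist");cv2.imwrite("pics/w4.png",d["frame"][120:,150:400][...,::-1]);P=world(d);M=masks(d);S=(.5,.7,.15,.4)
print(rect(P,M['k'],(-.02,.022),S),rect(P,M['k'],(.0122,.022),S))
plan((583,-239,150),9.5)
```

```text
{'c': array([604.9, 249.3]), 's': array([61.8, 79.2]), 'yaw': 92.6, 'z': np.float64(10.3), 'n': 3537} {'c': array([604. , 248.9]), 's': array([34. , 51.5]), 'yaw': 92.5, 'z': np.float64(17.5), 'n': 1472}
at [608.6 202.9 166.1] yaw 3.0 z-tilt [ 0.007 -0.002 -1.   ] turn -6.5
[([-4.9, -0.5, 0.2], np.float64(-1.0)), ([-4.9, -0.7, 0.2], np.float64(-0.0)), ([-4.8, -0.6, 0.2], np.float64(-1.0)), ([-4.9, -0.7, 0.1], np.float64(-1.0)), ([-4.9, -0.8, 0.2], np.float64(-1.0)), ([-4.8, -0.9, 0.2], np.float64(-0.0)), ([-4.8, -0.9, 0.2], np.float64(-1.0)), ([-4.9, -0.9, 0.2], np.float64(-1.0)), ([-4.77, -1.07, 0.18], np.float64(-0.5))]
```

View pics/w4.png

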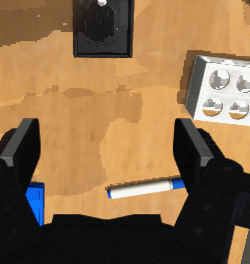

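The loupe (crop pixel 103,25) sits centred and flat in the black tray, with its top at 17 mm. Now the yellow box.

>>> send_rows([
  [8.5, [-4.9, -0.5, 0.2], -1],
  [8.5, [-4.9, -0.7, 0.2], 0],
  [8.5, [-4.8, -0.6, 0.2], -1],
  [8.5, [-4.9, -0.7, 0.1], -1],
  [8.5, [-4.9, -0.8, 0.2], -1],
  [8.5, [-4.8, -0.9, 0.2], 0],
  [8.5, [-4.8, -0.9, 0.2], -1],
  [8.5, [-4.9, -0.9, 0.2], -1],
  [8.5, [-4.8, -1.1, 0.2], -0.5],
  [8.5, [0, 0, 0], 0],
])

```text
t: 9.95
tool_pos: [0.58, -0.2387, 0.1446]
tool_rot: [2.035, 2.393, -0.001]
contact_force: [1.3, 0.6, -0.1]
opening: 0.085
grip_force: 0.0
```

>>> send_rows([
  [8.5, [0, 0, 0], 0],
])

```text
t: 10.07
tool_pos: [0.5804, -0.2353, 0.1444]
tool_rot: [-2.03, -2.397, -0.001]
contact_force: [-0.4, -0.2, 0.2]
opening: 0.0849
grip_force: 0.0
```

Run:
```python
from station import ctrl
from h import *
S=(.5,.7,-.42,-.15)
d=ctrl.get_image("wrist");P=world(d);M=masks(d)
print(rect(P,M['y'],(.05,.1),S),rect(P,M['b'],(.05,.1),S))
plan((583,-240,100),9.5)
```

```text
{'c': array([ 583.1, -237.6]), 's': array([53.7, 54. ]), 'yaw': 10.6, 'z': np.float64(66.3), 'n': 4122} {'c': array([ 594.8, -319.2]), 's': array([53.9, 54.4]), 'yaw': 98.4, 'z': np.float64(66.2), 'n': 3469}
at [ 580.6 -234.8  144.5] yaw 9.6 z-tilt [ 0.  0. -1.] turn 0.1
[([-0.56, 0.15, 4.44], np.float64(0.1))]
```

>>> send_rows([
  [8.5, [-0.4, 0.2, 3], 0],
  [8.5, [0, 0, 4], 0],
  [8.5, [0, 0, 2.5], 0],
  [8.5, [0, 0, 0.7], 0],
  [8.5, [0, 0, 0], 0],
  [5.0, [0, 0, 0], 0],
  [5.0, [0, 0, 0], 0],
  [5.0, [0, 0, 0], 0],
  [5.0, [0, 0, 0], 0],
  [5.0, [0, 0, 0], 0],
], newtons=40)

```text
t: 11.38
tool_pos: [0.5843, -0.2399, 0.0442]
tool_rot: [2.028, 2.396, 0.001]
contact_force: [0.5, 0.1, 7.1]
opening: 0.0535
grip_force: 44.5
```

>>> send_rows([
  [5, [0, 0, -0.3], 0],
  [5, [0, 0, -0.7], 0],
  [5, [0, 0, -2], 0],
  [5, [0, 0, -4], 0],
  [5, [0, 0, -3], 0],
  [5, [0, 0, 0], 0],
])

```text
t: 12.12
tool_pos: [0.5854, -0.2406, 0.1472]
tool_rot: [2.024, 2.392, 0.002]
contact_force: [0.3, -0.3, -0.6]
opening: 0.0534
grip_force: 43.8
```

Run:
```python
from station import ctrl
from h import *
d=ctrl.get_image("wrist");cv2.imwrite("pics/w5.png",d["frame"][...,::-1]);P=world(d);M=masks(d);S=(.5,.7,-.42,-.15)
print(rect(P,M['y'],(.07,.2),S));print(ctrl.get_obs()["contact_force"])
plan((424,264,140),6.5)
```

```text
{'c': array([ 585.3, -238.2]), 's': array([53.4, 54. ]), 'yaw': 99.6, 'z': np.float64(169.3), 'n': 9342}
[-0.02047546  0.17256462 -2.89738658]
at [ 584.  -239.8  144.4] yaw 9.5 z-tilt [ 0.003 -0.002 -1.   ] turn 3.0
[([4.8, -0.7, 0.0], np.float64(0.0)), ([4.7, -0.7, 0.1], np.float64(1.0)), ([4.8, -0.7, -0.0], np.float64(-0.0)), ([4.7, -0.8, 0.0], np.float64(0.0)), ([4.8, -0.7, 0.0], np.float64(0.0)), ([4.7, -0.8, 0.1], np.float64(1.0)), ([4.7, -0.8, -0.0], np.float64(-0.0)), ([4.8, -0.9, 0.0], np.float64(0.0)), ([4.7, -0.8, 0.0], np.float64(0.0)), ([4.7, -0.9, 0.1], np.float64(1.0)), ([4.74, -0.9, -0.0], np.float64(0.0))]
```

View pics/w5.png

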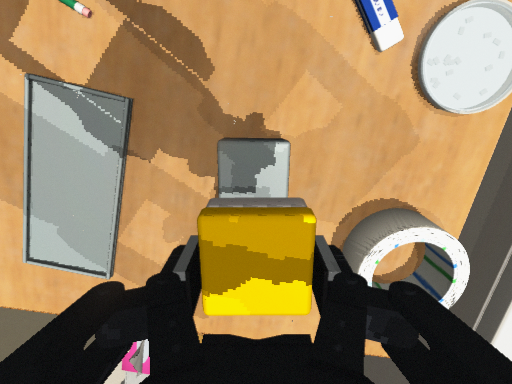

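The yellow box is held level at (257,260) and the case end shows at (253,168). Next, to the yellow tray.

>>> send_rows([
  [5, [4.8, -0.7, 0], 0],
  [5, [4.7, -0.7, 0.1], 1],
  [5, [4.8, -0.7, 0], 0],
  [5, [4.7, -0.8, 0], 0],
  [5, [4.8, -0.7, 0], 0],
  [5, [4.7, -0.8, 0.1], 1],
  [5, [4.7, -0.8, 0], 0],
  [5, [4.8, -0.9, 0], 0],
  [5, [4.7, -0.8, 0], 0],
  [5, [4.7, -0.9, 0.1], 1],
])

```text
t: 13.42
tool_pos: [0.4355, 0.2195, 0.1374]
tool_rot: [-2.091, -2.342, 0.004]
contact_force: [-0.1, 0.7, -0.9]
opening: 0.0531
grip_force: 43.7
```

>>> send_rows([
  [5, [3.9, -0.9, 0], 0],
  [5, [0, 0, 0], 0],
  [5, [0, 0, 3], 0],
  [5, [0, 0, 0], 0],
  [5, [0, 0, 0], 0],
])

```text
t: 14.05
tool_pos: [0.4241, 0.2555, 0.1092]
tool_rot: [-2.092, -2.343, 0.001]
contact_force: [0.7, -0.3, -0.2]
opening: 0.0533
grip_force: 43.7
```

Run:
```python
from station import ctrl
from h import *
S=(.3,.55,.1,.4)
d=ctrl.get_image("wrist");P=world(d);M=masks(d)
print(rect(P,M['y'],(-.02,.02),S),rect(P,M['y'],(.1,.2),S))
d=ctrl.get_image("top");P=world(d);M=masks(d);print(rect(P,M['y'],(-.02,.02),S),rect(P,M['y'],(.1,.2),S))
plan((424,264,60),6.5)
```

```text
{'c': array([423.9, 278.1]), 's': array([57.7, 81.8]), 'yaw': 6.6, 'z': np.float64(4.5), 'n': 5589} {'c': array([424.1, 257.9]), 's': array([53.3, 53.7]), 'yaw': 97.1, 'z': np.float64(131.3), 'n': 8731}
{'c': array([427. , 242.9]), 's': array([46.3, 82. ]), 'yaw': 8.6, 'z': np.float64(4.6), 'n': 333} {'c': array([428.4, 235.9]), 's': array([16.7, 49.5]), 'yaw': 9.5, 'z': np.float64(131.4), 'n': 124}
at [424.8 255.9 110.3] yaw 6.5 z-tilt [ 0.001  0.    -1.   ] turn -0.0
[([0.4, 0.0, 2.5], np.float64(-0.0)), ([0.41, 0.01, 2.53], np.float64(-0.0))]
```

>>> send_rows([
  [5, [0.7, 0.2, 3], 0],
  [5, [0, 0, 3], 0],
  [5, [0, 0, 2], 0],
  [5, [0, 0, 1], 0],
  [5, [0, 0, 0.3], 0],
  [5, [0, 0, 0], 0],
  [5, [0, 0, 0], 0],
])

```text
t: 15.02
tool_pos: [0.426, 0.2637, 0.0174]
tool_rot: [2.091, 2.344, 0.003]
contact_force: [-0.8, -0.1, -0.1]
opening: 0.0532
grip_force: 43.8
```

>>> send_rows([
  [5, [0, 0, 0.3], 0],
  [5, [0, 0, 0], 0],
  [8.5, [0, 0, 0], 0],
  [8.5, [0, 0, 0], 0],
  [8.5, [0, 0, 0], 0],
  [8.5, [0, 0, 0], 0],
  [8.5, [0, 0, -2], 0],
  [8.5, [0, 0, -4], 0],
  [8.5, [0, 0, -5], 0],
  [8.5, [-4, 0, -2], 0],
])

```text
t: 16.27
tool_pos: [0.4314, 0.225, 0.1473]
tool_rot: [2.086, 2.346, 0.009]
contact_force: [0.7, -1.1, -0.2]
opening: 0.0848
grip_force: 0.0
```

Run:
```python
from station import ctrl
from h import *
S=(.3,.55,.1,.4)
d=ctrl.get_image("wrist");P=world(d);M=masks(d);cv2.imwrite("pics/w6.png",d["frame"][100:,100:420][...,::-1])
print(rect(P,M['y'],(-.02,.02),S),rect(P,M['y'],(.025,.05),S))
plan((594,-321,150),9)
```

```text
{'c': array([424.5, 265.3]), 's': array([81.1, 83.3]), 'yaw': 6.8, 'z': np.float64(5.1), 'n': 3501} {'c': array([426.1, 265.8]), 's': array([53.5, 54. ]), 'yaw': 6.9, 'z': np.float64(36.3), 'n': 3833}
at [432.6 221.1 148.7] yaw 6.5 z-tilt [ 0.008 -0.001 -1.   ] turn -2.5
[([-4.6, 0.8, 0.0], np.float64(-0.0)), ([-4.7, 0.8, 0.0], np.float64(-0.0)), ([-4.6, 0.9, 0.0], np.float64(-1.0)), ([-4.7, 0.7, 0.0], np.float64(0.0)), ([-4.6, 0.7, 0.0], np.float64(-0.0)), ([-4.7, 0.8, 0.0], np.float64(-0.0)), ([-4.6, 0.7, 0.0], np.float64(-0.0)), ([-4.7, 0.8, 0.0], np.float64(-1.0)), ([-4.7, 0.6, 0.0], np.float64(0.0)), ([-4.6, 0.7, 0.0], np.float64(-0.0)), ([-4.7, 0.7, 0.0], np.float64(-0.0)), ([-4.66, 0.61, 0.05], np.float64(-0.5))]
```

View pics/w6.png

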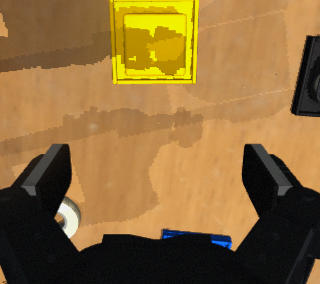

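The yellow box (crop pixel 155,42) is centred in its tray with its top at 36 mm, so it is seated. Next is the blue box.

>>> send_rows([
  [8.5, [-4.6, 0.8, 0], 0],
  [8.5, [-4.7, 0.8, 0], 0],
  [8.5, [-4.6, 0.9, 0], -1],
  [8.5, [-4.7, 0.7, 0], 0],
  [8.5, [-4.6, 0.7, 0], 0],
  [8.5, [-4.7, 0.8, 0], 0],
  [8.5, [-4.6, 0.7, 0], 0],
  [8.5, [-4.7, 0.8, 0], -1],
  [8.5, [-4.7, 0.6, 0], 0],
  [8.5, [-4.6, 0.7, 0], 0],
])

```text
t: 17.58
tool_pos: [0.5642, -0.2294, 0.143]
tool_rot: [-2.051, -2.38, -0.0]
contact_force: [0.3, 0.1, 0.1]
opening: 0.0853
grip_force: 0.0
```

>>> send_rows([
  [8.5, [-4.7, 0.7, 0], 0],
  [8.5, [-4.6, 0.6, 0], -0.5],
  [8.5, [0, 0, 0], 0],
  [8.5, [0, 0, 0], 0],
])

```text
t: 18.08
tool_pos: [0.5904, -0.3174, 0.1427]
tool_rot: [-2.039, -2.388, -0.0]
contact_force: [-0.1, 0.5, 0.3]
opening: 0.0852
grip_force: 0.0
```

Run:
```python
from station import ctrl
from h import *
S=(.5,.7,-.42,-.15)
d=ctrl.get_image("wrist");P=world(d);M=masks(d)
print(rect(P,M['b'],(.05,.1),S))
d=ctrl.get_image("scene");P=world(d);M=masks(d);print(rect(P,M['b'],(.05,.1),S))
plan((594,-321.5,100),9)
```

```text
{'c': array([ 594.6, -319.5]), 's': array([53.8, 53.9]), 'yaw': 8.1, 'z': np.float64(66.2), 'n': 4358}
{'c': array([ 591.7, -325.4]), 's': array([51.4, 51.7]), 'yaw': 99.1, 'z': np.float64(65.0), 'n': 318}
at [ 590.5 -316.6  143. ] yaw 9.1 z-tilt [-0.001  0.001 -1.   ] turn 0.1
[([-0.54, 0.27, 4.3], np.float64(0.1))]
```

>>> send_rows([
  [8.5, [-0.5, 0.3, 3], 0],
  [8.5, [0, 0, 4], 0],
  [8.5, [0, 0, 2.3], 0],
  [8.5, [0, 0, 0.7], 0],
  [8.5, [0, 0, 0], 0],
  [5.0, [0, 0, 0], 0],
  [5.0, [0, 0, 0], 0],
  [5.0, [0, 0, 0], 0],
  [5.0, [0, 0, 0], 0],
  [5.0, [0, 0, 0], 0],
], newtons=40)

```text
t: 19.42
tool_pos: [0.5957, -0.3231, 0.0453]
tool_rot: [2.038, 2.387, 0.001]
contact_force: [-0.3, -0.1, 6.3]
opening: 0.0534
grip_force: 44.6
```

>>> send_rows([
  [5, [0, 0, -0.3], 0],
  [5, [0, 0, -0.7], 0],
  [5, [0, 0, -2], 0],
  [5, [0, 0, -4], 0],
  [5, [0, 0, -3], 0],
  [5, [0, 0, 0], 0],
])

```text
t: 20.18
tool_pos: [0.5967, -0.3238, 0.1485]
tool_rot: [2.034, 2.383, 0.001]
contact_force: [-0.0, -0.8, -1.8]
opening: 0.0532
grip_force: 43.9
```

Run:
```python
from station import ctrl
from h import *
d=ctrl.get_image("wrist");P=world(d);M=masks(d);S=(.5,.7,-.42,-.15)
print(rect(P,M['b'],(.07,.2),S));print(rect(P,M['any'],(.02,.045),S))
d=ctrl.get_image("scene");cv2.imwrite("pics/s2.png",cv2.resize(d["frame"][180:320,200:460],None,fx=2,fy=2)[...,::-1])
plan((501,-5,110),0)
```

```text
{'c': array([ 596.4, -320.1]), 's': array([54. , 54.3]), 'yaw': 98.7, 'z': np.float64(169.5), 'n': 11962}
{'c': array([ 586.7, -263.1]), 's': array([ 64.1, 133.7]), 'yaw': 98.7, 'z': np.float64(34.3), 'n': 12073}
at [ 594.4 -322.2  143.3] yaw 9.0 z-tilt [ 0. -0. -1.] turn 9.0
[([4.7, -0.6, 0.5], np.float64(1.0)), ([4.7, -0.7, 0.4], np.float64(2.0)), ([4.6, -0.8, 0.5], np.float64(1.0)), ([4.6, -1.0, 0.5], np.float64(1.0)), ([4.7, -1.0, 0.5], np.float64(1.0)), ([4.5, -1.1, 0.4], np.float64(2.0)), ([4.6, -1.24, 0.52], np.float64(1.0))]
```

View pics/s2.png

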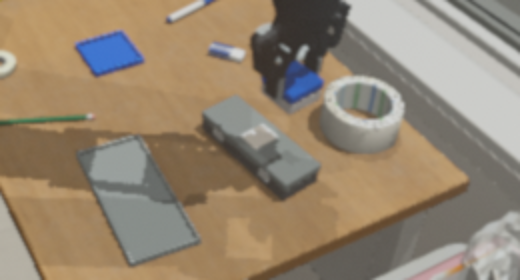

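The blue box is held level at crop pixel (295,88), and the case is left in place at (260,145). Next, to the blue tray.

>>> send_rows([
  [5, [4.7, -0.6, 0.5], 1],
  [5, [4.7, -0.7, 0.4], 2],
  [5, [4.6, -0.8, 0.5], 1],
  [5, [4.6, -1, 0.5], 1],
  [5, [4.7, -1, 0.5], 1],
  [5, [4.5, -1.1, 0.4], 2],
  [5, [4.6, -1.2, 0.5], 1],
  [5, [0, 0, 0], 0],
  [5, [0, 0, 0], 0],
])

```text
t: 21.4
tool_pos: [0.5009, -0.0053, 0.1091]
tool_rot: [-2.22, -2.222, 0.002]
contact_force: [0.3, -0.9, -0.8]
opening: 0.0529
grip_force: 43.8
```

Run:
```python
from station import ctrl
from h import *
S=(.4,.6,-.1,.1)
d=ctrl.get_image("wrist");P=world(d);M=masks(d)
print(rect(P,M['b'],(-.02,.02),S),rect(P,M['b'],(.1,.2),S))
plan((501,-1,60),0)
```

```text
{'c': array([502.2,  19.2]), 's': array([50.7, 81.4]), 'yaw': 179.1, 'z': np.float64(4.6), 'n': 3816} {'c': array([500.9,  -1.8]), 's': array([53.7, 54.6]), 'yaw': 90.2, 'z': np.float64(130.1), 'n': 11788}
at [501.3  -5.7 109.5] yaw -0.0 z-tilt [-0.001 -0.    -1.   ] turn -0.0
[([0.47, -0.02, 4.95], np.float64(-0.0))]
```

>>> send_rows([
  [5, [0.5, 0.1, 3], 0],
  [5, [0, 0, 3], 0],
  [5, [0, 0, 2.5], 0],
  [5, [0, 0, 0.6], 0],
  [5, [0, 0, 0.3], 0],
  [5, [0, 0, 0.1], 0],
  [5, [0, 0, 0], 0],
  [5, [0, 0, 0], 0],
])

```text
t: 22.45
tool_pos: [0.5031, -0.0002, 0.016]
tool_rot: [2.22, 2.221, 0.001]
contact_force: [-0.6, -0.7, -1.9]
opening: 0.0528
grip_force: 43.8
```

>>> send_rows([
  [5, [0, 0, 0.2], 0],
  [5, [0, 0, 0], 0],
  [8.5, [0, 0, 0], 0],
  [8.5, [0, 0, 0], 0],
  [8.5, [0, 0, 0], 0],
  [8.5, [0, 0, 0], 0],
  [8.5, [0, 0, -2], 0],
  [8.5, [0, 0, -4], 0],
  [8.5, [0, 0, -5], 0],
  [8.5, [-4, 0, -2], 0],
])

```text
t: 23.7
tool_pos: [0.5043, -0.0395, 0.147]
tool_rot: [2.214, 2.223, 0.005]
contact_force: [1.1, 0.1, -0.8]
opening: 0.0849
grip_force: 0.0
```

Run:
```python
from station import ctrl
from h import *
S=(.4,.6,-.1,.1)
d=ctrl.get_image("wrist");P=world(d);M=masks(d)
print(rect(P,M['b'],(-.02,.02),S),rect(P,M['b'],(.025,.05),S))
plan((588,-283,140),9)
```

```text
{'c': array([502. ,   2.4]), 's': array([81.4, 83.7]), 'yaw': 89.2, 'z': np.float64(5.1), 'n': 3351} {'c': array([503.4,   3.2]), 's': array([53.6, 54.1]), 'yaw': 179.7, 'z': np.float64(36.3), 'n': 3253}
at [505.4 -44.5 149.1] yaw 0.0 z-tilt [ 0.008 -0.005 -1.   ] turn -9.0
[([-4.0, 1.4, 0.2], np.float64(-1.0)), ([-4.0, 1.3, 0.2], np.float64(-2.0)), ([-4.0, 1.1, 0.2], np.float64(-1.0)), ([-4.1, 1.1, 0.1], np.float64(-2.0)), ([-4.1, 1.0, 0.2], np.float64(-1.0)), ([-4.09, 0.87, 0.21], np.float64(-2.0))]
```

Blue is seated and centred (top at 36.3 mm). Now the case.

>>> send_rows([
  [8.5, [-4, 1.4, 0], -1],
  [8.5, [-4, 1.3, 0], -2],
  [8.5, [-4, 1.1, 0], -1],
  [8.5, [-4.1, 1.1, 0], -2],
  [8.5, [-4.1, 1, 0], -1],
  [8.5, [-4.1, 0.9, 0], -2],
  [8.5, [0, 0, 0], 0],
  [8.5, [0, 0, 0], 0],
])

```text
t: 24.75
tool_pos: [0.585, -0.2781, 0.1426]
tool_rot: [-2.039, -2.388, -0.0]
contact_force: [-0.6, -0.4, 0.9]
opening: 0.0848
grip_force: 0.0
```

Run:
```python
from station import ctrl
from h import *
S=(.5,.7,-.42,-.15)
d=ctrl.get_image("wrist");P=world(d);M=masks(d);cv2.imwrite("pics/w7.png",d["frame"][...,::-1])
print(rect(P,M['any'],(.02,.045),S))
d=ctrl.get_image("scene");P=world(d);M=masks(d);print(rect(P,M['any'],(.02,.045),S))
plan((588,-283,100),9)
```

```text
{'c': array([ 589.3, -279.2]), 's': array([ 64.3, 166.2]), 'yaw': 98.7, 'z': np.float64(34.3), 'n': 12644}
{'c': array([ 588. , -282.1]), 's': array([ 66.4, 168.3]), 'yaw': 99.0, 'z': np.float64(32.8), 'n': 1240}
at [ 585.1 -277.5  142.9] yaw 9.1 z-tilt [-0.001  0.001 -1.   ] turn 0.1
[([-0.59, 0.21, 4.29], np.float64(0.1))]
```

View pics/w7.png

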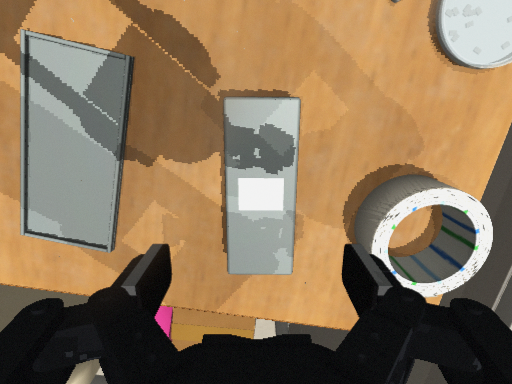

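The case lies alone at (260,185) with its label up. The roll's left edge is at (357,235), so I'll check the finger clearance first.

Run:
```python
from h import *
d=np.load("top0.npz");P=world(d)
print(rect(P,d["frame"][...,0]>=0,(.015,.1),(.64,.85,-.45,-.2)))
d=np.load("scene0.npz");P=world(d)
print(rect(P,d["frame"][...,0]>=0,(.015,.1),(.64,.85,-.45,-.2)))
```

```text
{'c': array([ 832.1, -325. ]), 's': array([ 35.8, 249.8]), 'yaw': 90.0, 'z': np.float64(77.1), 'n': 1997}
{'c': array([ 770.2, -325. ]), 's': array([159.7, 249.9]), 'yaw': 90.0, 'z': np.float64(49.5), 'n': 2996}
```

Run:
```python
from h import *
for n in("top0.npz","scene0.npz","w.npz"):
    P=world(np.load(n)).reshape(-1,3);P=P[(P[:,2]>.02)&(P[:,2]<.12)&(P[:,0]>.64)&(P[:,0]<.78)&(abs(P[:,1]+.3)<.1)]
    r=np.hypot(P[:,0]-.646,P[:,1]+.272);i=r.argsort()[5];print(n,r[i],P[i],P[:,0].min())
```

```text
top0.npz 0.049472377251354435 [ 0.69481098 -0.28006253  0.05227831] 0.6908374663038082
scene0.npz 0.049723617105834055 [ 0.69376006 -0.28583528  0.02457062] 0.6903123148339897
w.npz 0.04871547738974638 [ 0.69296974 -0.28492445  0.03448739] 0.6914880529061911
```

Clearance is about 48 mm, so it's safe to grip.

>>> send_rows([
  [8.5, [-0.4, 0.3, 4], 0],
  [8.5, [0, 0, 4], 0],
  [8.5, [0, 0, 3], 0],
  [8.5, [0, 0, 1.5], 0],
  [8.5, [0, 0, 0.5], 0],
  [8.5, [0, 0, 0], 0],
  [6.0, [0, 0, 0], 0],
  [6.0, [0, 0, 0], 0],
  [6.0, [0, 0, 0], 0],
  [6.0, [0, 0, 0], 0],
], newtons=80)

```text
t: 26.1
tool_pos: [0.5905, -0.2831, 0.0156]
tool_rot: [2.038, 2.386, 0.001]
contact_force: [0.1, 0.2, 6.9]
opening: 0.062
grip_force: 88.3
```

>>> send_rows([
  [6, [0, 0, 0], 0],
  [6, [0, 0, -0.3], 0],
  [6, [0, 0, -0.5], 0],
  [6, [0, 0, -1], 0],
  [6, [0, 0, -2], 0],
  [6, [0, 0, -2], 0],
  [6, [0, 0, 0], 0],
])

```text
t: 26.98
tool_pos: [0.5911, -0.2835, 0.0753]
tool_rot: [2.036, 2.384, 0.001]
contact_force: [0.0, 0.1, -2.7]
opening: 0.062
grip_force: 87.6
```

Run:
```python
from station import ctrl
from h import *
S=(.5,.7,-.42,-.15)
d=ctrl.get_image("wrist");P=world(d);cv2.imwrite("pics/w8.png",d["frame"][...,::-1])
Q=P[190:230,200:310].reshape(-1,3);Q=Q[(Q[:,2]>.06)&(Q[:,2]<.15)]
print(rect(P,P[...,2]>0,(.06,.12),S),"plane",np.linalg.lstsq(np.c_[Q[:,:2],np.ones(len(Q))],Q[:,2],rcond=None)[0].round(3))
d=ctrl.get_image("scene");cv2.imwrite("pics/s3.png",cv2.resize(d["frame"][180:320,200:460],None,fx=2,fy=2)[...,::-1])
P=world(d);print(rect(P,P[...,2]>0,(-.004,.02),(.3,.5,-.42,-.15)))
plan((407,-279,65),-4.5)
```

```text
{'c': array([ 588.2, -262.6]), 's': array([ 89.6, 131.8]), 'yaw': 98.6, 'z': np.float64(94.0), 'n': 39693} plane [0.002 0.001 0.093]
{'c': array([ 410.1, -275.7]), 's': array([118.5, 229.4]), 'yaw': 90.1, 'z': np.float64(3.4), 'n': 2343}
at [ 589.2 -282.3   72.1] yaw 9.0 z-tilt [ 0.001 -0.001 -1.   ] turn 13.5
[([0.8, -4.5, 0.2], np.float64(3.0)), ([0.6, -4.5, 0.1], np.float64(4.0)), ([0.2, -4.6, 0.2], np.float64(3.0)), ([0.01, -4.51, 0.19], np.float64(3.5))]
```

View pics/s3.png

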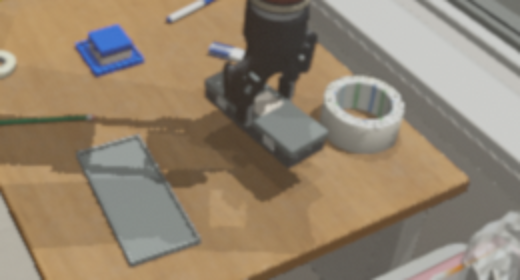

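The case is lifted level (crop pixel 265,115; slope about 0.001 rad) and the blue box sits in its tray at (110,45). Next, to the grey tray.

>>> send_rows([
  [6, [0.5, -2.2, 0], 1],
  [6, [0.4, -2.3, 0], 2],
  [6, [0.4, -2.2, 0], 2],
  [6, [0.3, -2.3, 0], 2],
  [6, [0.1, -2.3, 0], 2],
  [6, [0.1, -2.3, 0], 2],
  [6, [0, -2.3, 0], 1],
  [6, [0, -2.2, 0], 1.5],
  [6, [0, 0, 0], 0],
  [6, [0, 0, 0], 0],
])

```text
t: 28.32
tool_pos: [0.4071, -0.2738, 0.0711]
tool_rot: [2.306, 2.133, 0.0]
contact_force: [0.5, -0.3, -2.0]
opening: 0.0617
grip_force: 87.7
```

Run:
```python
from station import ctrl
from h import *
S=(.3,.52,-.42,-.1)
d=ctrl.get_image("wrist");P=world(d);cv2.imwrite("pics/w9.png",d["frame"][...,::-1]);M=masks(d)
print(rect(P,M['g'],(.06,.12),(.37,.45,-.3,-.12)),rect(P,M['g'],(-.004,.02),S))
plan((407,-279,40),-4.5)
```

```text
{'c': array([ 412.2, -245. ]), 's': array([ 69.5, 115.3]), 'yaw': 85.4, 'z': np.float64(89.9), 'n': 33967} {'c': array([ 413.7, -179.6]), 's': array([ 2.7, 91.1]), 'yaw': 175.6, 'z': np.float64(10.2), 'n': 577}
at [ 407.3 -273.8   71.3] yaw -4.4 z-tilt [ 0.  0. -1.] turn 0.1
[([-0.52, 0.01, 3.13], np.float64(0.1))]
```

View pics/w9.png

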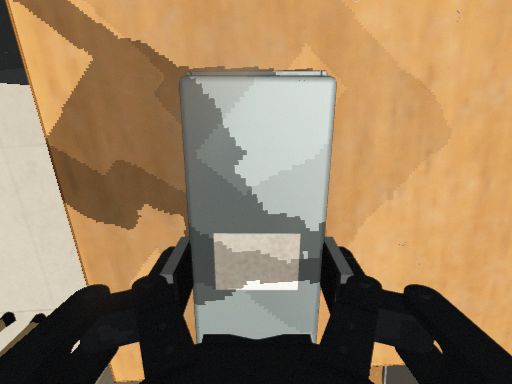

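The wrist view shows the case at (258,200) hiding most of the tray, with the tray's far rim just visible at (300,73). The case needs about −4.5 mm in y, then lowering.

>>> send_rows([
  [6, [-0.4, 0, 1], 0],
  [6, [0, 0, 1.5], 0],
  [6, [0, 0, 1], 0],
  [6, [0, 0, 0.8], 0],
  [6, [0, 0, 0.5], 0],
  [6, [0, 0, 0.2], 0],
  [6, [0, 0, 0], 0],
  [6, [0, 0, 0], 0],
])

```text
t: 29.38
tool_pos: [0.4067, -0.278, 0.0217]
tool_rot: [2.306, 2.132, 0.0]
contact_force: [0.6, 0.8, -2.3]
opening: 0.0621
grip_force: 87.8
```

>>> send_rows([
  [6, [0, 0, 0.2], 0],
  [6, [0, 0, 0.1], 0],
  [6, [0, 0, 0], 0],
  [6, [0, 0, 0], 0],
])

```text
t: 29.88
tool_pos: [0.4068, -0.2781, 0.0196]
tool_rot: [2.306, 2.133, 0.0]
contact_force: [-3.4, 2.9, 7.4]
opening: 0.0619
grip_force: 88.7
```

>>> send_rows([
  [8.5, [0, 0, 0], 0],
  [8.5, [0, 0, 0], 0],
  [8.5, [0, 0, 0], 0],
  [8.5, [0, 0, 0], 0],
  [8.5, [0, 0, -1], 0],
  [8.5, [0, 0, -3], 0],
  [8.5, [0, 0, -5], 0],
  [8.5, [0, 0, -5], 0],
  [8.5, [-4, 0, 0], 0],
  [8.5, [0, 0, 0], 0],
])

```text
t: 31.12
tool_pos: [0.4036, -0.3196, 0.1603]
tool_rot: [2.306, 2.128, -0.0]
contact_force: [-0.5, 0.1, 0.3]
opening: 0.085
grip_force: 0.0
```

Run:
```python
from station import ctrl
from h import *
S=(.3,.52,-.42,-.1)
for n in("wrist","top","scene"):
    d=ctrl.get_image(n);P=world(d);M=masks(d);A=M['any']
    print(n,"case",rect(P,M['g'],(.022,.05),S),"tray",rect(P,M['g'],(-.004,.02),S))
    Q=P[np.isfinite(P[...,0])];Q=Q[(Q[:,2]>.03)&(Q[:,2]<.045)&(abs(Q[:,0]-.407)<.03)&(abs(Q[:,1]+.279)<.06)]
    print(len(Q),np.linalg.lstsq(np.c_[Q[:,:2],np.ones(len(Q))],Q[:,2],rcond=None)[0].round(3))
    if n=="scene":cv2.imwrite("pics/s4.png",cv2.resize(d["frame"][130:320,170:410],None,fx=3,fy=3)[...,::-1])
    if n!="wrist":print(rect(P,M['k'],(.011,.025),(.55,.65,.2,.3)),rect(P,M['y'],(.025,.05),(.3,.5,.2,.33)),rect(P,M['b'],(.025,.05),(.4,.6,-.1,.1)))
```

```text
wrist case {'c': array([ 407.2, -274.3]), 's': array([ 64.2, 165.4]), 'yaw': 85.2, 'z': np.float64(38.3), 'n': 13418} tray {'c': array([ 406. , -276.3]), 's': array([ 93.5, 197.3]), 'yaw': 85.9, 'z': np.float64(5.4), 'n': 5359}
8913 [-0.001 -0.     0.039]
top case {'c': array([ 406.5, -278.4]), 's': array([ 64.5, 166.9]), 'yaw': 85.2, 'z': np.float64(38.9), 'n': 1610} tray {'c': array([ 405.9, -279.7]), 's': array([ 93. , 197.8]), 'yaw': 85.9, 'z': np.float64(6.2), 'n': 880}
1090 [-0.001 -0.001  0.039]
{'c': array([604.1, 244.8]), 's': array([30.7, 51.8]), 'yaw': 90.6, 'z': np.float64(17.0), 'n': 188} {'c': array([425.9, 261.6]), 's': array([53.9, 54.5]), 'yaw': 97.0, 'z': np.float64(35.4), 'n': 449} {'c': array([5.029e+02, 3.000e-01]), 's': array([52.1, 54.4]), 'yaw': 0.4, 'z': np.float64(36.2), 'n': 431}
scene case {'c': array([ 406.8, -278.4]), 's': array([ 65. , 167.3]), 'yaw': 85.1, 'z': np.float64(36.8), 'n': 1409} tray {'c': array([ 409.2, -274.3]), 's': array([ 97.2, 203.6]), 'yaw': 85.6, 'z': np.float64(5.3), 'n': 865}
852 [ 0.006 -0.006  0.033]
{'c': array([575.3, 209.3]), 's': array([0. , 7.1]), 'yaw': 65.6, 'z': np.float64(11.3), 'n': 2} {'c': array([424.5, 260.7]), 's': array([55. , 57.9]), 'yaw': 97.2, 'z': np.float64(33.6), 'n': 165} {'c': array([489.7,  -2.1]), 's': array([35.7, 56.3]), 'yaw': 69.7, 'z': np.float64(34.8), 'n': 124}
```

View pics/s4.png

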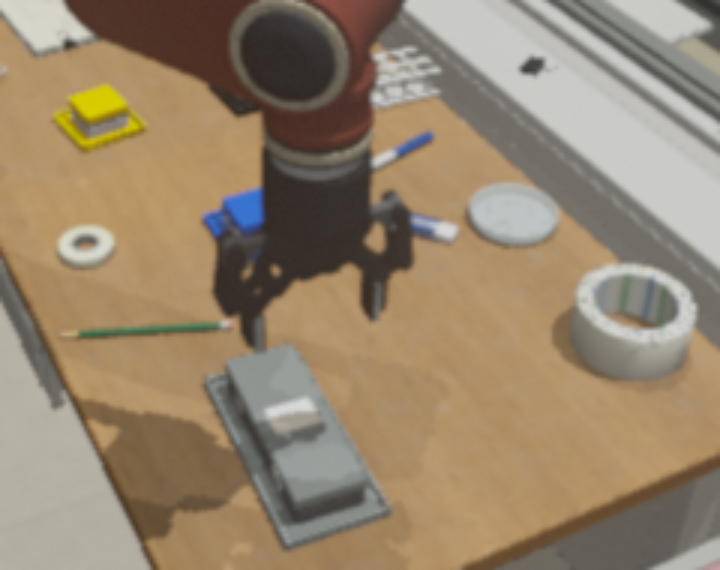

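The case (crop pixel 290,430) lies level and centred in the grey tray, yellow (98,110) and blue (250,210) are in theirs, and the loupe measures 17 mm high in the black tray. All are within about 2 mm of their tray centres and the arm is clear, so I'm handing in.

```bash
python3 -c "
from station import ctrl
print(ctrl.finish_job())"
```

```text
the job is handed in; nothing more can be done
None
```

I took the stack apart and handed the job in at about 31 s; by camera, the loupe, both boxes and the case each rest flat within about 2 mm of their tray's centre, but `finish_job()` returned no verdict.

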